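# Sort an unmarked glaze jar by weight and stow it against its lane's buffer

### The arm

A 6-joint arm with a two-finger parallel gripper is mounted at the origin on a cart in front of the work surface, level with it; the furniture and walls round the work are solid. World frame = base frame: x ahead of the robot, y to its left, z up, the work surface at z = 0. Lengths are in m, angles in rad, forces in N, time in s.
With the tool pointing down it reaches from about 0.325 to 0.775 m from the base axis. Payload 5.5 kg.
Tool frame: the origin (TCP) lies between the finger pads; the fingertips stand 19 mm ahead of it and the grasp point (between the pads) is the TCP (bot.finger_overhang is the distance from the TCP to the fingertips, in m); z points along the fingers, y is the line along which they close (so a half turn about z gives the same grasp; the last joint's range is limited). The gripper opens to 85 mm and grips with 20 to 120 N. Pads are 22 mm wide; open, the fingers measure 114 mm over their backs; the gripper's body (76 mm by 85 mm) begins 54 mm behind the grasp point. The pads swing forward as they close: fully open they stand 13 mm farther back than shut.
Start: joints at [-1.319, 0.091, 1.231, -0, 1.82, -0.057], TCP at [0.182, -0.572, 0.25] pointing down, gripper open.
Joint ranges: [-2.87, 2.87], [-0.86, 2.18], [0.17, 2.46], [-1.51, 4.65], [0.06, 2.69], [-2.65, 2.65]. Speed limits (rad/s): [2.57, 2.57, 3.01, 3.14, 3.14, 3.14].

### API

Orientations are given as [roll, pitch, yaw] about the fixed x, y, z axes, in that order (R = Rz(yaw) Ry(pitch) Rx(roll)).
In Python, from bench import bot, viewer gives the robot as it stands.
- The arm moves only by the shell command python3 -m crank 'ROWS' [FORCE]. ROWS is JSON, a list of rows, each a list of 3 entries, a list of its own where there are three numbers: the shift along the world's x, y, z in m, then the turn about the world's z in degrees, then the finger opening in m, from 0 to 0.0854. In form: [[[tx, ty, tz], spin, claw], ...]. A call has 1 to 12 rows; each row shifts and turns the commanded pose from where the row before left it; what a row does not reach is not made up. A row lasts 1/8 s, in which the tool goes at most 62.5 mm and 10.7 degrees, less where a joint would pass 70% of its speed; a pose out of reach is approached as far as the arm can. A call with a gripper value outside its range is refused whole. The fingers move at their own pace and stop on an object; FORCE is the grip in N (left out, the last holds). Time passes only in rows, so rows that do not move let the fingers close. It gives the time, the measured TCP pose, the force, the opening and the grip force at its end, in the units of the state.
- bot.get_state(): the state, without advancing time (a new reading comes with each control period).
- viewer.get_image(name): name is "scene" or "top"; returns a dict with "image" (384x512x3 uint8, red, green, blue), "z_map" (384x512 float32, m along the optical axis (not along the pixel's ray), 0 where there is no reading), "vertical_fov" (degrees; the focal length in pixels is half the picture's height over the tangent of half this angle, whatever the lens; pixels are square), "cx", "cy" (the principal point, pixels), "dist" ([k1, k2, p1, p2, k3] as OpenCV has them; the pictures are not rectified), "camera_from_world" (4x4, takes a point from world to camera coordinates). Camera axes: x right, y up, looking along -z (the intrinsics and any distortion apply to the point x, -y, -z); pixel columns grow to the right and rows downward; lengths in m; the calibration is good to about 2 mm. A picture is of the moment at which its call begins.
- bot.finish_job(): hands the job in; it is judged then, once.
The state is a dict: "clock": time; "qpos": joint angles; "qd": joint speeds; "joint_torque": joint torques, N m; "tcp_pos": TCP position; "ee_rot": TCP orientation; "contact_force": force on the tool from outside, world axes, zero at the start; "wrist_torque": the same for the moment, N m; "opening": opening from 0.0 (shut) to 1.0 (fully open); "finger_force": force on a finger pad.
Only numpy, scipy, OpenCV 4.12 (cv2) and the standard library are available. Lean on these libraries where they do the work, as an engineer would, in place of code of your own. Each camera call takes 0.05 s, during which the arm holds its last target. There are 200 camera calls.

### The job

Nobody knows how much is left in the closed white jar with the black cap: grip it, lift it a few centimetres clear of the bench and hold it still for a second to judge its weight. Stand it upright in the mouth of the matching lane and let go of it there (set it down, do not drop it): under 350 g in the lane with one brass stud on its back stop, 350 to 600 g in the lane with two studs, over 600 g in the lane with three (within 50 g of a limit either neighbour will do). Then push it from the front, feeling your way back along the lane floor until it bears on the sprung buffer with about 10 N, keep that up for a second, and leave it standing there; never drive it hard into the buffer (20 N is too much), never tip it over, and do not disturb the cup or the tape roll.

Things in the scene. Friction and masses are not known exactly. Their poses are not given: they have to be found in the camera images.
- jar: The glaze jar: closed white cylindrical plastic jar with a black screw cap (fixed), 60 mm in diameter, 80 mm tall, standing upright on the bench. Origin: centre of its underside, z up. Its mass is hidden: anywhere from 160 to 840 g.
- lane_light: Fixed wooden lane; its back stop bears ONE round brass stud (light jars). In mm: 260 long (own x, into the lane, away from the robot; open mouth at x=-130), 83 wide. Floor 6 thick: a jar stands 6 above the bench. Side rails 22 high, 67 apart inside, centred on y=0. Origin: centre of underside. Set a jar down in the mouth with its centre at own x=-115 to -45, best -85.
- lane_part: Fixed wooden lane; its back stop bears TWO brass studs (part-used jars). In mm: 260 long (own x, into the lane, away from the robot; open mouth at x=-130), 83 wide. Floor 6 thick: a jar stands 6 above the bench. Side rails 22 high, 67 apart inside, centred on y=0. Origin: centre of underside. Set a jar down in the mouth with its centre at own x=-115 to -45, best -85.
- lane_full: Fixed wooden lane; its back stop bears THREE brass studs (full jars). In mm: 260 long (own x, into the lane, away from the robot; open mouth at x=-130), 83 wide. Floor 6 thick: a jar stands 6 above the bench. Side rails 22 high, 67 apart inside, centred on y=0. Origin: centre of underside. Set a jar down in the mouth with its centre at own x=-115 to -45, best -85.
- stop_light: Wooden block 36x83x54 mm at the back of lane_light, ONE round brass stud on top; origin: centre of underside, at lane x=112 mm. Before it a plate, clamped at a depth not reported, differing by lane, bears a rubber buffer 60 wide, 44 tall, on springs (2.5 N/mm, 11 mm travel, then hard). A jar touches the buffer when its centre is somewhere from lane x=4 to 34 mm.
- stop_part: Wooden block 36x83x54 mm at the back of lane_part, TWO brass studs on top; origin: centre of underside, at lane x=112 mm. Before it a plate, clamped at a depth not reported, differing by lane, bears a rubber buffer 60 wide, 44 tall, on springs (2.5 N/mm, 11 mm travel, then hard). A jar touches the buffer when its centre is somewhere from lane x=4 to 34 mm.
- stop_full: Wooden block 36x83x54 mm at the back of lane_full, THREE brass studs on top; origin: centre of underside, at lane x=112 mm. Before it a plate, clamped at a depth not reported, differing by lane, bears a rubber buffer 60 wide, 44 tall, on springs (2.5 N/mm, 11 mm travel, then hard). A jar touches the buffer when its centre is somewhere from lane x=4 to 34 mm.
- cup: Bystander: loose unglazed terracotta cup, 71 mm wide, 77 mm tall. Origin: centre of underside.
- tape_roll: Bystander: loose roll of blue masking tape lying flat, 108 mm wide, 24 mm tall. Origin: centre of underside.

How it is judged:
By the outcome, as a careful person would: the job done as asked, in the order asked, and still so for the second after the job is handed in, with the robot touching nothing.
It also fails if it takes over 64 s, if anything falls off the work surface, if the arm or the gripper's body presses on something with over 40 N, if the wrist force passes 120 N, or if a joint passes its speed limit or range.

## Working session

There is one attempt and no reset: what is moved stays moved. The work goes in short steps, Python scripts to look and compute and a shell command to move; the robot and the scene stay as the last step left them, time stands still between calls to the robot, and variables do not carry over. Pictures are saved under pics/ and viewed, at most 10 in all, crops included, and the job is handed in when it is done.

```bash
mkdir -p pics; cat > h.py <<'E'
import numpy as np, cv2
from bench import bot, viewer
def grab(n):
    d=viewer.get_image(n); im=np.asarray(d["image"]); z=np.asarray(d["z_map"])
    f=im.shape[0]/2/np.tan(np.radians(d["vertical_fov"])/2)
    K=np.array([[f,0,d["cx"]],[0,f,d["cy"]],[0,0,1.]]); T=np.linalg.inv(np.array(d["camera_from_world"]))
    v,u=np.mgrid[:im.shape[0],:im.shape[1]]
    p=cv2.undistortPoints(np.stack([u.ravel(),v.ravel()],1).astype(float)[:,None],K,np.array(d["dist"],float))[:,0]
    p=p.reshape(*z.shape,2); P=np.stack([p[...,0]*z,-p[...,1]*z,-z],-1)
    W=P@T[:3,:3].T+T[:3,3]; W[z==0]=np.nan
    return im,W
E
python3 - <<'E'
from h import *
for n in("scene","top"):
    im,W=grab(n); np.savez("/tmp/%s.npz"%n,im=im,W=W); cv2.imwrite(f"pics/{n}1.png",im[...,::-1])
print(bot.get_state())
E
```

```text
{'clock': 0.1, 'qpos': array([-1.31870852e+00,  9.17771141e-02,  1.23179973e+00, -4.94795540e-06,
        1.81979714e+00, -5.67204230e-02]), 'qd': array([ 0.00144773, -0.00042932, -0.0033867 ,  0.00109693,  0.0004087 ,
        0.00061454]), 'joint_torque': array([ 3.49205824e-03, -4.60219431e+01, -4.19216716e+01,  7.99127429e-05,
        1.06860639e-02, -3.13682119e-05]), 'tcp_pos': array([ 0.18228214, -0.57140096,  0.24924843]), 'ee_rot': array([-3.13981392e+00, -9.61935291e-05,  3.08806924e-01]), 'contact_force': array([ 0.91805488, -0.33211347,  0.65028132]), 'wrist_torque': array([-0.03504676, -0.01622332, -0.02377787]), 'finger_force': 0.0, 'opening': 0.9996018006193154}
```

View pics/scene1.png

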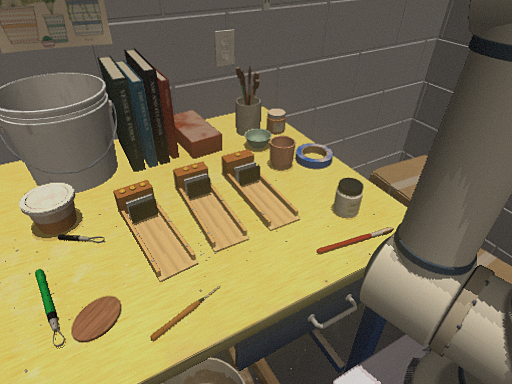

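View pics/top1.png

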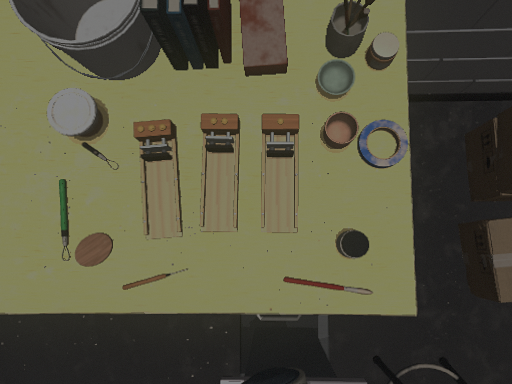

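The top view shows the jar at (354,244). The lanes are at (160,190) with three studs, (220,175) with two and (280,175) with one. The cup is at (340,130) and the tape roll at (383,143). In the scene view the jar is at (348,197).

```bash
cat > m.py <<'E'
from h import *
D={n:np.load(f"/tmp/{n}.npz") for n in("scene","top")}
Wt=D["top"]["W"]; r=lambda a:np.round(a,4)
def sub(u0,u1,v0,v1): 
    P=Wt[v0:v1,u0:u1].reshape(-1,3); return P[~np.isnan(P[:,0])]
c0=Wt[244,354]; print("jar pix",r(c0))
for n in D:
    P=D[n]["W"].reshape(-1,3); P=P[~np.isnan(P[:,0])]; P=P[np.hypot(*(P[:,:2]-c0[:2]).T)<.05]
    P=P[(P[:,2]>.02)]
    zt=np.percentile(P[:,2],95); Q=P[P[:,2]>zt-.006]
    c,rad=cv2.minEnclosingCircle(Q[:,:2].astype(np.float32)); print(n,"jar top",r(zt),"centre",r(c),"rad",r(rad),len(Q))
    print("  side pts fit:",end="")
    S=P[P[:,2]<zt-.012]
    A=np.c_[2*S[:,:2],np.ones(len(S))]; s=np.linalg.lstsq(A,(S[:,:2]**2).sum(1),rcond=None)[0]; print(r(s[:2]),r(np.sqrt(s[2]+s[0]**2+s[1]**2)),len(S))
for n,(u0,u1,v0,v1) in dict(full=(125,190,112,245),part=(194,246,106,240),light=(254,306,106,240)).items():
  for cam in D:
    P=D[cam]["W"].reshape(-1,3); P=P[~np.isnan(P[:,0])]
    B=sub(u0,u1,v0,v1); lo,hi=B.min(0),B.max(0)
    P=P[(P[:,:2]>lo[:2]).all(1)&(P[:,:2]<hi[:2]).all(1)]
    st=P[(P[:,2]>.049)&(P[:,2]<.058)]; rl=P[(P[:,2]>.018)&(P[:,2]<.026)]; al=P[(P[:,2]>.004)&(P[:,2]<.026)]
    rb=cv2.minAreaRect((al[:,:2]*1000).astype(np.float32)); rr=cv2.minAreaRect((rl[:,:2]*1000).astype(np.float32)); rs=cv2.minAreaRect((st[:,:2]*1000).astype(np.float32))
    print(n,cam,"body",[np.round(x,1) for x in rb],"\n  rails",[np.round(x,1) for x in rr],"\n  stop",[np.round(x,1) for x in rs],"z",r(np.median(st[:,2])))
for n,(u,v) in dict(cup=(340,130),tape=(383,128)).items(): print(n,r(Wt[v,u]))
E
python3 m.py
```

```text
jar pix [ 0.4431 -0.1237  0.0816]
scene jar top 0.0792 centre [ 0.4419 -0.1306] rad 0.0294 301
  side pts fit:[ 0.4416 -0.1297] 0.0285 442
top jar top 0.0825 centre [ 0.4443 -0.1266] rad 0.0276 552
  side pts fit:[ 0.4442 -0.1265] 0.0288 146
full scene body [array([583.4, 300.4]), array([259.3,  82.8]), np.float64(4.9)] 
  rails [array([588.1, 300.8]), array([246.2,  82.6]), np.float64(4.8)] 
  stop [array([671.9, 308.1]), array([83.5, 82.5]), np.float64(4.5)] z 0.054
full top body [array([598.1, 314.7]), array([158.7, 308.7]), np.float64(90.0)] 
  rails [array([589.5, 302.7]), array([245.9,  86.3]), np.float64(5.2)] 
  stop [array([673.8, 310.2]), array([81.5, 85.2]), np.float64(5.4)] z 0.0558
part scene body [array([598. , 164.2]), array([ 83.3, 257.1]), np.float64(89.0)] 
  rails [array([603.4, 164.1]), array([ 83.1, 246.5]), np.float64(89.0)] 
  stop [array([690.3, 162.7]), array([82.2, 78.9]), np.float64(88.6)] z 0.0541
part top body [array([607.6, 169.7]), array([309.2, 122.2]), np.float64(0.1)] 
  rails [array([604.3, 165.1]), array([ 83. , 246.8]), np.float64(88.8)] 
  stop [array([690.8, 163.7]), array([82. , 78.2]), np.float64(86.8)] z 0.0557
light scene body [array([595.4,  28.3]), array([ 84.2, 257.5]), np.float64(89.4)] 
  rails [array([600.4,  28.3]), array([ 84.2, 242.8]), np.float64(89.4)] 
  stop [array([683.6,  27.8]), array([89.9, 83.5]), np.float64(0.3)] z 0.0543
light top body [array([609.5,  28.2]), array([312.5, 118.4]), np.float64(0.3)] 
  rails [array([587.3,  29.9]), array([ 81.5, 214.6]), np.float64(89.6)] 
  stop [array([684.2,  28.4]), array([79.7, 88. ]), np.float64(89.5)] z 0.0557
cup [ 0.7035 -0.1108  0.0103]
tape [ 0.7057 -0.207   0.0167]
```

```bash
python3 -m crank '[[[0.026,0.0444,0],-1.8,0.0854],[[0.026,0.0444,0],-1.8,0.0854],[[0.026,0.0444,0],-1.8,0.0854],[[0.026,0.0444,0],-1.8,0.0854],[[0.026,0.0444,0],-1.8,0.0854],[[0.026,0.0444,0],-1.8,0.0854],[[0.026,0.0444,0],-1.8,0.0854],[[0.026,0.0444,0],-1.8,0.0854],[[0.026,0.0444,0],-1.8,0.0854],[[0.026,0.0444,0],-1.5,0.0854],[[0,0,0],0,0.0854],[[0,0,0],0,0.0854]]'; python3 - <<'E'
from h import *
s=bot.get_state(); print(s["tcp_pos"],s["ee_rot"],s["contact_force"])
E
```

```text
clock: 1.6
tcp_pos: [0.4421, -0.1279, 0.2499]
ee_rot: [3.141, 0.001, 0.001]
contact_force: [0.8, 1.0, -0.4]
opening: 0.999
finger_force: 0.0
[ 0.44208618 -0.1278826   0.24991281] [3.14130706e+00 9.61696428e-04 6.06431042e-04] [ 0.77609693  1.04535576 -0.39103557]
```

Now descend to z 0.05 and close.

```bash
python3 -m crank '[[[0.001,0,-0.03],0,0.0854],[[0,0,-0.03],0,0.0854],[[0,0,-0.03],0,0.0854],[[0,0,-0.03],0,0.0854],[[0,0,-0.03],0,0.0854],[[0,0,-0.03],0,0.0854],[[0,0,-0.02],0,0.0854],[[0,0,0],0,0.0854],[[0,0,0],0,0.0854]]'; python3 -m crank '[[[0,0,0],0,0.05],[[0,0,0],0,0.05],[[0,0,0],0,0.05],[[0,0,0],0,0.05],[[0,0,0],0,0.05],[[0,0,0],0,0.05],[[0,0,0],0,0.05],[[0,0,0],0,0.05]]' 40
```

```text
clock: 2.72
tcp_pos: [0.4435, -0.1287, 0.0513]
ee_rot: [3.141, -0.001, -0.002]
contact_force: [-0.2, 0.4, 0.3]
opening: 0.999
finger_force: 0.0
clock: 3.72
tcp_pos: [0.4441, -0.128, 0.0517]
ee_rot: [3.14, -0.002, -0.0]
contact_force: [0.1, -0.7, 6.5]
opening: 0.691
finger_force: 44.2
```

```bash
python3 -m crank '[[[0,0,0.008],0,0.05],[[0,0,0.015],0,0.05],[[0,0,0.015],0,0.05],[[0,0,0.015],0,0.05],[[0,0,0.007],0,0.05],[[0,0,0],0,0.05],[[0,0,0],0,0.05],[[0,0,0],0,0.05],[[0,0,0],0,0.05],[[0,0,0],0,0.05]]'; python3 - <<'E'
from h import *
F=[];J=[]
for i in range(28):
    im,W=grab("scene"); s=bot.get_state(); F.append(s["contact_force"]); J.append(s["joint_torque"])
F=np.array(F); print(F.mean(0),F.std(0)/len(F)**.5,"mass",-F[:,2].mean()/9.81, np.mean(J,0), s["tcp_pos"],s["opening"],s["finger_force"])
np.savez("/tmp/s2.npz",W=W); cv2.imwrite("pics/scene2.png",im[...,::-1])
P=W.reshape(-1,3); P=P[(np.hypot(P[:,0]-.443,P[:,1]+.128)<.026)&(P[:,2]<.06)]; print(np.nanpercentile(P[:,2],[0,5,50]))
E
```

```text
clock: 4.97
tcp_pos: [0.4433, -0.1276, 0.1101]
ee_rot: [-3.141, 0.0, -0.0]
contact_force: [-0.0, 0.3, -3.7]
opening: 0.692
finger_force: 43.9
[-0.01071399 -0.05125329 -3.84313585] [0.06803069 0.10147264 0.07728514] mass 0.39175696729317616 [-2.92885065e-04 -3.12281600e+01 -4.35517677e+01 -5.79311830e-04
  2.83421198e-03  3.00865569e-06] [ 0.44333082 -0.12761729  0.11026347] 0.6909195223049996 43.92907440662384
[-0.91870033 -0.91156565 -0.00161636]
```

View pics/scene2.png

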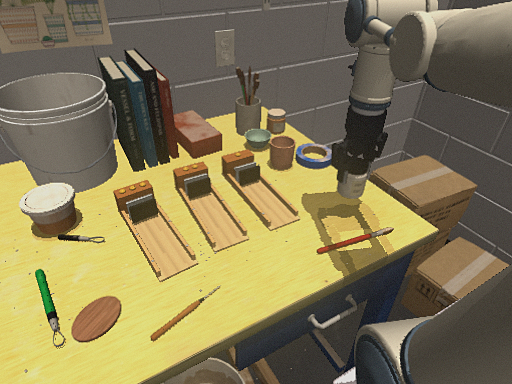

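The jar hangs clear of the bench at (350,185), upright. At 392 g it belongs in the two-stud lane.

```bash
python3 -m crank '[[[0,0.01,0.015],0,0.05],[[0.007,0.029,0.015],0,0.05],[[0.0075,0.03,0],-0.2,0.05],[[0.0075,0.03,0],-0.2,0.05],[[0.0075,0.03,0],-0.2,0.05],[[0.0075,0.03,0],-0.2,0.05],[[0.0075,0.03,0],-0.1,0.05],[[0.0075,0.03,0],-0.1,0.05],[[0.0075,0.03,0],-0.1,0.05],[[0.007,0.025,0],0,0.05],[[0.004,0.02,0],0,0.05],[[0,0,0],0,0.05]]'; python3 -m crank '[[[0,0,0],0,0.05],[[0,0,0],0,0.05],[[0,0,0],0,0.05]]'; python3 - <<'E'
from h import *
s=bot.get_state(); p=s["tcp_pos"]; print(p, np.array([.514,.1663,0])-p)
im,W=grab("scene"); P=W.reshape(-1,3); P=P[(np.hypot(P[:,0]-p[0],P[:,1]-p[1])<.045)]
b=P[(P[:,2]>.085)&(P[:,2]<.12)]; print(len(b), b[:,2].min())
A=np.c_[2*b[:,:2],np.ones(len(b))]; q=np.linalg.lstsq(A,(b[:,:2]**2).sum(1),rcond=None)[0]; print(q[:2],np.sqrt(q[2]+q[0]**2+q[1]**2))
cv2.imwrite("pics/scene3.png",cv2.resize(im[120:290,100:330,::-1],None,fx=3,fy=3))
E
```

```text
clock: 7.88
tcp_pos: [0.5138, 0.1678, 0.1408]
ee_rot: [-3.141, -0.0, -0.017]
contact_force: [-0.4, -0.4, -2.9]
opening: 0.691
finger_force: 44.4
clock: 8.25
tcp_pos: [0.5138, 0.1658, 0.1403]
ee_rot: [3.141, 0.0, -0.02]
contact_force: [0.3, -0.1, -3.5]
opening: 0.69
finger_force: 44.4
[0.51382075 0.16576786 0.14034367] [ 0.00017925  0.00053214 -0.14034367]
330 0.08846502829936836
[0.51295227 0.16479069] 0.029571652521569312
```

View pics/scene3.png

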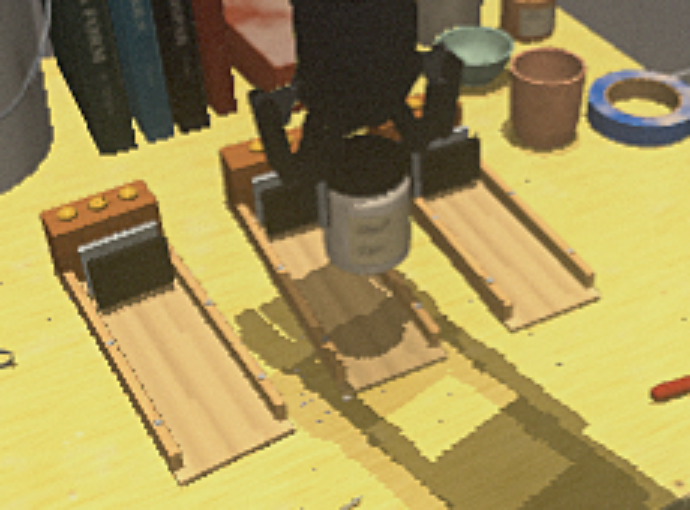

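The jar hangs over the middle lane, at crop (368,220), well aligned. Its bottom is at z≈0.0886. I'll lower it most of the way first, then feel for the floor.

```bash
python3 -m crank '[[[0,0.0007,-0.012],0,0.05],[[0,0,-0.012],0,0.05],[[0,0,-0.012],0,0.05],[[0,0,-0.012],0,0.05],[[0,0,-0.01],0,0.05],[[0,0,-0.007],0,0.05],[[0,0,-0.005],0,0.05],[[0,0,-0.003],0,0.05],[[0,0,0],0,0.05],[[0,0,0],0,0.05]]'; python3 -m crank '[[[0,0,-0.002],0,0.05],[[0,0,-0.002],0,0.05],[[0,0,-0.0015],0,0.05],[[0,0,-0.0015],0,0.05],[[0,0,0],0,0.05],[[0,0,0],0,0.05]]'
```

```text
clock: 9.55
tcp_pos: [0.514, 0.1671, 0.0677]
ee_rot: [-3.141, -0.001, -0.019]
contact_force: [-0.5, 1.1, -3.7]
opening: 0.69
finger_force: 44.4
clock: 10.3
tcp_pos: [0.5139, 0.1671, 0.0603]
ee_rot: [-3.142, -0.0, -0.019]
contact_force: [0.0, -0.7, -4.5]
opening: 0.687
finger_force: 44.4
```

```bash
python3 -m crank '[[[0,0,-0.001],0,0.05],[[0,0,-0.001],0,0.05],[[0,0,0],0,0.05],[[0,0,0],0,0.05]]';  python3 -m crank '[[[0,0,-0.0005],0,0.05],[[0,0,0],0,0.05],[[0,0,0],0,0.05]]'
```

```text
clock: 10.8
tcp_pos: [0.5139, 0.1671, 0.0583]
ee_rot: [-3.142, -0.0, -0.019]
contact_force: [-0.1, 0.4, -3.4]
opening: 0.692
finger_force: 44.4
clock: 11.18
tcp_pos: [0.5139, 0.1671, 0.0579]
ee_rot: [-3.142, -0.0, -0.019]
contact_force: [0.4, -0.4, -3.5]
opening: 0.692
finger_force: 44.6
```

```bash
python3 -m crank '[[[0,0,-0.0005],0,0.05],[[0,0,0],0,0.05],[[0,0,0],0,0.05]]';  python3 -m crank '[[[0,0,-0.0005],0,0.05],[[0,0,0],0,0.05],[[0,0,0],0,0.05]]'
```

```text
clock: 11.55
tcp_pos: [0.5139, 0.1671, 0.0578]
ee_rot: [-3.141, -0.0, -0.019]
contact_force: [-2.9, -1.4, 2.2]
opening: 0.688
finger_force: 44.7
clock: 11.92
tcp_pos: [0.514, 0.1671, 0.0578]
ee_rot: [-3.141, -0.001, -0.019]
contact_force: [-5.5, -0.3, 5.7]
opening: 0.689
finger_force: 45.2
```

```bash
python3 -m crank '[[[0,0,0.0005],0,0.05],[[0,0,0],0,0.063],[[0,0,0],0,0.066],[[0,0,0],0,0.075],[[0,0,0],0,0.0854],[[0,0,0],0,0.0854],[[0,0,0],0,0.0854],[[0,0,0],0,0.0854]]'; python3 -m crank '[[[0,0,0.01],0,0.0854],[[0,0,0.02],0,0.0854],[[0,0,0.03],0,0.0854],[[0,0,0.03],0,0.0854],[[-0.01,0,0.01],0,0.06],[[-0.03,0,0],0,0.03],[[-0.03,0,0],0,0],[[-0.02,0,0],0,0],[[0,0,0],0,0],[[0,0,0],0,0],[[0,0,0],0,0],[[0,0,0],0,0]]'; python3 - <<'E'
from h import *
for n in("scene","top"):
    im,W=grab(n); P=W.reshape(-1,3); P=P[(np.hypot(P[:,0]-.514,P[:,1]-.166)<.045)]
    b=P[(P[:,2]>.03)&(P[:,2]<.095)]; zt=np.percentile(b[:,2],95);b=b[b[:,2]<.075] if n=="scene" else b[b[:,2]>zt-.005]
    print(n,len(b),zt,cv2.minEnclosingCircle(b[:,:2].astype(np.float32)))
    A=np.c_[2*b[:,:2],np.ones(len(b))]; q=np.linalg.lstsq(A,(b[:,:2]**2).sum(1),rcond=None)[0]; print(q[:2],np.sqrt(q[2]+q[0]**2+q[1]**2))
    if n=="scene": cv2.imwrite("pics/scene4.png",cv2.resize(im[120:290,100:330,::-1],None,fx=3,fy=3))
E
```

```text
clock: 12.92
tcp_pos: [0.5138, 0.1671, 0.0573]
ee_rot: [-3.142, -0.0, -0.019]
contact_force: [-0.1, 0.0, -0.1]
opening: 0.997
finger_force: 0.0
clock: 14.42
tcp_pos: [0.4242, 0.167, 0.1571]
ee_rot: [3.141, 0.0, -0.02]
contact_force: [0.6, 0.6, -1.4]
opening: -0.004
finger_force: 0.0
scene 470 0.08494385499864882 ((0.5112963318824768, 0.1669531613588333), 0.030138159170746803)
[0.51252923 0.16647075] 0.02851956603856384
top 431 0.08880487839626097 ((0.5140431523323059, 0.1674513816833496), 0.027459334582090378)
[0.51556202 0.16551174] 0.018384820002030407
```

View pics/scene4.png

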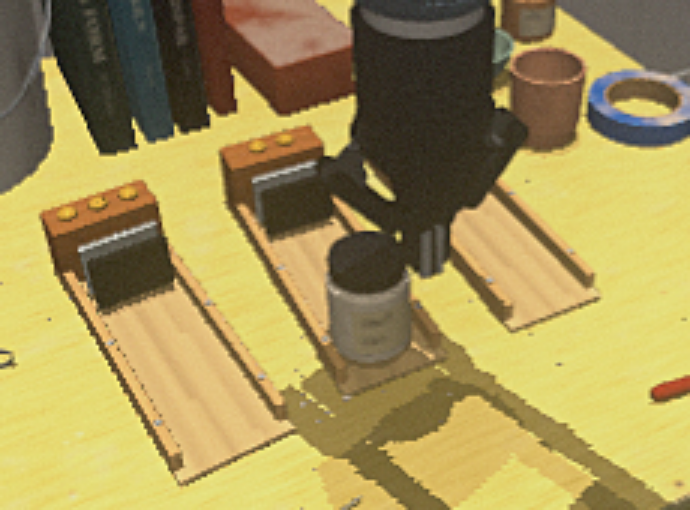

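The jar stands upright in the mouth, at crop (370,300). It is centred at about (0.513, 0.167) with its top at z≈0.086. Next I'll lower the closed fingers in front of it.

```bash
python3 -m crank '[[[0,0.0005,-0.025],0,0],[[0,0,-0.025],0,0],[[0,0,-0.025],0,0],[[0,0,-0.02],0,0],[[0,0,-0.01],0,0],[[0,0,-0.005],0,0],[[0.01,0,0],0,0],[[0.01,0,0],0,0],[[0.01,0,0],0,0],[[0,0,0],0,0],[[0,0,0],0,0]]'; python3 -m crank '[[[0.003,0,0],0,0],[[0.003,0,0],0,0],[[0.003,0,0],0,0],[[0.003,0,0],0,0],[[0.003,0,0],0,0],[[0.003,0,0],0,0],[[0.003,0,0],0,0],[[0.003,0,0],0,0]]'
```

```text
clock: 15.9
tcp_pos: [0.4538, 0.1675, 0.0472]
ee_rot: [3.142, 0.0, -0.019]
contact_force: [0.4, 0.1, 0.3]
opening: -0.003
finger_force: 0.0
clock: 16.9
tcp_pos: [0.4777, 0.1676, 0.0472]
ee_rot: [3.142, 0.001, -0.019]
contact_force: [-3.3, 0.5, 1.5]
opening: 0.001
finger_force: 0.4
```

```bash
python3 -m crank '[[[0.004,-0.0001,0],0,0],[[0.005,-0.0001,0],0,0],[[0.005,-0.0001,0],0,0],[[0.005,-0.0001,0],0,0],[[0.005,-0.0001,0],0,0],[[0.005,-0.0001,0],0,0],[[0.005,-0.0001,0],0,0],[[0.005,-0.0001,0],0,0],[[0.005,-0.0001,0],0,0],[[0.005,-0.0001,0],0,0],[[0.005,-0.0001,0],0,0],[[0.005,-0.0001,0],0,0]]'; python3 -m crank '[[[0.003,0,0],0,0],[[0.003,-0.0001,0],0,0],[[0.003,0,0],0,0],[[0.003,-0.0001,0],0,0]]'
```

```text
clock: 18.4
tcp_pos: [0.5372, 0.1664, 0.0472]
ee_rot: [3.142, 0.0, -0.019]
contact_force: [-2.8, 0.0, 1.4]
opening: -0.002
finger_force: 0.5
clock: 18.9
tcp_pos: [0.549, 0.1662, 0.0473]
ee_rot: [-3.142, 0.0, -0.019]
contact_force: [-2.8, -0.1, 1.7]
opening: 0.001
finger_force: 0.5
```

```bash
for i in 1 2 3; do :; done; python3 -m crank '[[[0.001,0,0],0,0],[[0.001,0,0],0,0],[[0.001,-0.0001,0],0,0],[[0.001,0,0],0,0]]'
```

```text
clock: 19.4
tcp_pos: [0.5529, 0.166, 0.0473]
ee_rot: [3.142, 0.0, -0.019]
contact_force: [-2.9, 0.1, 0.6]
opening: -0.001
finger_force: 0.5
```

```bash
python3 -m crank '[[[0.001,0,0],0,0],[[0.001,0,0],0,0],[[0.001,-0.0001,0],0,0],[[0.001,0,0],0,0]]'
```

```text
clock: 19.9
tcp_pos: [0.5569, 0.1659, 0.0473]
ee_rot: [3.142, -0.0, -0.019]
contact_force: [-2.7, -0.3, -0.3]
opening: 0.002
finger_force: 0.5
```

```bash
python3 -m crank '[[[0.001,0,0],0,0],[[0.001,0,0],0,0],[[0.001,-0.0001,0],0,0]]'
```

```text
clock: 20.27
tcp_pos: [0.5599, 0.1659, 0.0473]
ee_rot: [-3.142, -0.0, -0.019]
contact_force: [-2.1, 0.0, 1.4]
opening: 0.0
finger_force: 0.5
```

```bash
python3 -m crank '[[[0.001,0,0],0,0],[[0.001,0,0],0,0],[[0.001,-0.0001,0],0,0]]'
```

```text
clock: 20.65
tcp_pos: [0.5629, 0.1658, 0.0473]
ee_rot: [-3.142, -0.0, -0.019]
contact_force: [-2.9, 0.4, 0.9]
opening: 0.005
finger_force: 0.5
```

```bash
python3 -m crank '[[[0.001,0,0],0,0],[[0.001,0,0],0,0],[[0.001,-0.0001,0],0,0]]'
```

```text
clock: 21.02
tcp_pos: [0.5659, 0.1657, 0.0473]
ee_rot: [-3.142, 0.0, -0.019]
contact_force: [-2.4, -0.6, 0.4]
opening: 0.001
finger_force: 0.5
```

```bash
python3 -c "
from bench import bot
import sys
sys.exit(bot.get_state()['contact_force'][0]<-5)" && python3 -m crank '[[[0.001,0,0],0,0],[[0.001,0,0],0,0],[[0.001,-0.0001,0],0,0]]'
```

```text
False
```

```bash
python3 -c "
from bench import bot
import sys
sys.exit(bot.get_state()['contact_force'][0]<-5)" && python3 -m crank '[[[0.001,0,0],0,0],[[0.001,0,0],0,0],[[0.001,-0.0001,0],0,0]]'
```

```text
False
```

```bash
python3 -m crank '[[[0.001,0,0],0,0],[[0.001,0,0],0,0],[[0.001,-0.0001,0],0,0]]'
```

```text
clock: 21.4
tcp_pos: [0.5689, 0.1656, 0.0473]
ee_rot: [-3.142, 0.0, -0.019]
contact_force: [-2.6, 0.5, -0.4]
opening: -0.002
finger_force: 0.5
```

```bash
python3 -c "
from bench import bot
import sys
sys.exit(int(bot.get_state()['contact_force'][0]<-5))" && python3 -m crank '[[[0.001,0,0],0,0],[[0.001,0,0],0,0],[[0.001,-0.0001,0],0,0]]'
```

```text
clock: 21.78
tcp_pos: [0.5719, 0.1655, 0.0473]
ee_rot: [-3.142, -0.0, -0.019]
contact_force: [-2.9, -0.3, 0.8]
opening: -0.0
finger_force: 0.5
```

```bash
python3 -c "
from bench import bot
import sys
sys.exit(int(bot.get_state()['contact_force'][0]<-5))" && python3 -m crank '[[[0.001,0,0],0,0],[[0.001,0,0],0,0],[[0.001,-0.0001,0],0,0]]'
```

```text
clock: 22.15
tcp_pos: [0.5749, 0.1654, 0.0473]
ee_rot: [-3.142, -0.0, -0.019]
contact_force: [-2.1, 0.2, 0.4]
opening: -0.001
finger_force: 0.5
```

```bash
python3 -c "
from bench import bot
import sys
sys.exit(int(bot.get_state()['contact_force'][0]<-5))" && python3 -m crank '[[[0.001,0,0],0,0],[[0.001,0,0],0,0],[[0.001,-0.0001,0],0,0]]'
```

```text
clock: 22.52
tcp_pos: [0.5779, 0.1653, 0.0473]
ee_rot: [3.142, -0.0, -0.019]
contact_force: [-2.2, 0.2, 0.6]
opening: -0.001
finger_force: 0.5
```

```bash
python3 -m crank '[[[0.001,0,0],0,0],[[0.001,0,0],0,0],[[0.001,-0.0001,0],0,0]]'
```

```text
clock: 22.9
tcp_pos: [0.5809, 0.1652, 0.0473]
ee_rot: [-3.142, 0.0, -0.019]
contact_force: [-2.9, 0.9, 0.5]
opening: 0.002
finger_force: 0.6
```

```bash
python3 -c "
from bench import bot
import sys
sys.exit(int(bot.get_state()['contact_force'][0]<-5))" && python3 -m crank '[[[0.001,0,0],0,0],[[0.001,0,0],0,0],[[0.001,-0.0001,0],0,0]]'
```

```text
clock: 23.28
tcp_pos: [0.5829, 0.1652, 0.0471]
ee_rot: [3.142, 0.002, -0.019]
contact_force: [-8.6, -0.2, 4.6]
opening: 0.001
finger_force: 0.7
```

```bash
python3 -c "
from bench import bot
import sys
sys.exit(int(bot.get_state()['contact_force'][0]<-5))" && python3 -m crank '[[[0.001,0,0],0,0],[[0.001,0,0],0,0],[[0.001,-0.0001,0],0,0]]'
python3 -c "
from bench import bot
import sys
sys.exit(int(bot.get_state()['contact_force'][0]<-5))" && python3 -m crank '[[[0.001,0,0],0,0],[[0.001,0,0],0,0],[[0.001,-0.0001,0],0,0]]'
cat > f.py <<'E'
from h import *
F=[]
for i in range(4): viewer.get_image("top"); s=bot.get_state(); F.append(s["contact_force"])
print(s["clock"],np.mean(F,0),s["tcp_pos"])
E
python3 -m crank '[[[0.001,0,0],0,0],[[0,0,0],0,0]]'; python3 f.py
```

```text
clock: 23.52
tcp_pos: [0.5836, 0.1652, 0.0471]
ee_rot: [3.141, 0.003, -0.019]
contact_force: [-8.5, 0.7, 2.8]
opening: 0.003
finger_force: 0.3
23.725 [-9.20377811  0.3294713   2.93795544] [0.58357844 0.1652445  0.04707282]
```

```bash
python3 -m crank '[[[0.001,0,0],0,0],[[0.0005,0,0],0,0],[[0,0,0],0,0]]'; python3 f.py
```

```text
clock: 24.1
tcp_pos: [0.5845, 0.1653, 0.047]
ee_rot: [3.141, 0.005, -0.019]
contact_force: [-11.6, -0.9, 4.6]
opening: 0.003
finger_force: 0.4
24.3 [-11.97054298   0.06311816   4.99873731] [0.5845269  0.16529827 0.04708004]
```

```bash
python3 -m crank '[[[0.0005,0,0],0,0],[[0,0,0],0,0],[[0,0,0],0,0],[[0,0,0],0,0],[[0,0,0],0,0],[[0,0,0],0,0]]'; python3 f.py;  python3 -m crank '[[[0,0,0],0,0],[[0,0,0],0,0],[[0,0,0],0,0],[[0,0,0],0,0],[[0,0,0],0,0],[[0,0,0],0,0]]'; python3 f.py
```

```text
clock: 25.05
tcp_pos: [0.5848, 0.1653, 0.0471]
ee_rot: [3.141, 0.005, -0.019]
contact_force: [-13.0, -0.6, 5.7]
opening: -0.005
finger_force: 0.4
25.25 [-13.3005129    0.14768046   5.13427871] [0.58481159 0.1653745  0.04708897]
clock: 26.0
tcp_pos: [0.5848, 0.1653, 0.0471]
ee_rot: [3.141, 0.005, -0.019]
contact_force: [-13.0, 0.4, 5.8]
opening: 0.0
finger_force: 0.4
26.2 [-13.02252048   0.03064195   5.10163765] [0.5848133  0.16533732 0.04708063]
```

```bash
python3 -m crank '[[[-0.001,0,0],0,0],[[-0.001,0,0],0,0],[[-0.001,0,0],0,0],[[-0.001,0,0],0,0],[[-0.002,0,0],0,0],[[-0.002,0,0],0,0],[[-0.005,0,0],0,0],[[-0.01,0,0],0,0],[[-0.02,0,0],0,0],[[-0.02,0,0],0,0],[[-0.02,0,0],0,0],[[-0.01,0,0],0,0]]'; python3 -m crank '[[[0,0,0.03],0,0],[[0,0,0.04],0,0],[[0,0,0.04],0,0],[[-0.03,0,0.04],0,0],[[-0.03,0,0.02],0,0],[[0,0,0],0,0],[[0,0,0],0,0]]'; python3 - <<'E'
from h import *
im,W=grab("scene"); P=W.reshape(-1,3); P=P[(np.hypot(P[:,0]-.625,P[:,1]-.1645)<.045)]
b=P[(P[:,2]>.03)&(P[:,2]<.095)]; print(np.percentile(b[:,2],95)); b=b[b[:,2]<.07]
A=np.c_[2*b[:,:2],np.ones(len(b))]; q=np.linalg.lstsq(A,(b[:,:2]**2).sum(1),rcond=None)[0]; print(q[:2],np.sqrt(q[2]+q[0]**2+q[1]**2))
cv2.imwrite("pics/scene5.png",cv2.resize(im[120:290,100:330,::-1],None,fx=3,fy=3))
E
```

```text
clock: 27.7
tcp_pos: [0.4928, 0.1651, 0.0474]
ee_rot: [-3.141, -0.0, -0.019]
contact_force: [-0.1, 0.2, -0.4]
opening: 0.001
finger_force: 0.0
clock: 28.58
tcp_pos: [0.4341, 0.165, 0.2166]
ee_rot: [3.141, -0.0, -0.019]
contact_force: [-0.3, 0.1, 0.5]
opening: -0.0
finger_force: 0.0
0.08472711157966584
[0.63026841 0.16227398] 0.03487592183424849
```

View pics/scene5.png

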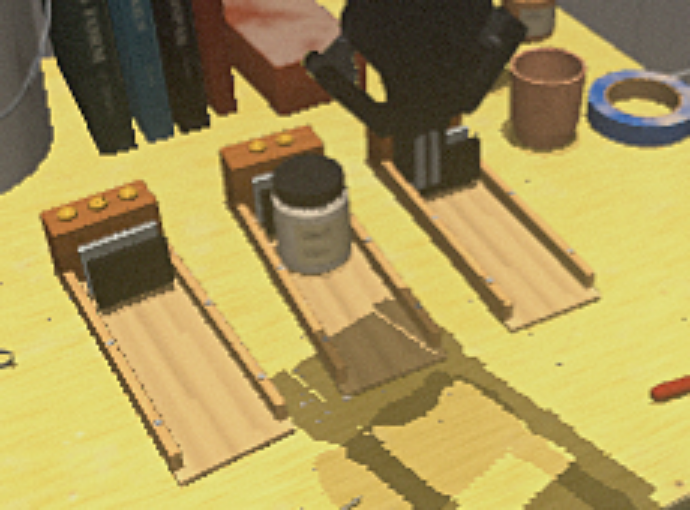

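The jar stands upright against the buffer of the two-stud lane, at crop (312,215). The cup and tape roll haven't moved, and the robot is clear of everything.

```bash
python3 -c "
from bench import bot
print(bot.finish_job())"
```

```text
the job is handed in; nothing more can be done
None
```

I weighed the jar at about 390 g, stood it in the two-stud lane, and pushed it onto the buffer at about 10 N for over a second (13 N at the wrist, the rest being floor friction). It was left standing upright there, and the job is handed in.

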